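Nest the glue pots and slide them under the spout

TASK

Get the glue pots ready for filling: set the smaller tin pot down inside the larger one without dropping it, so that it stands upright on the larger pot's floor. Then slide the nested pair along the bench, without lifting or tipping the larger pot, until their middle is directly under the spout's tip of the fixed dispenser spout. Do not knock the dispenser, and leave the plane, mallet and jar where they are.

Things in the scene. Friction and masses are not known exactly. Their poses are not given: they have to be found in the camera images.
- pot: the larger, lower tin pot: open, round, slightly tapered, bare metal, loose on the bench, about 0.5 kg. 144 mm across the rim, 124 mm across the foot, 60 mm high, wall 4 mm, floor 6 mm thick. Too wide to grasp across; it is pushed. Origin: centre of its underside, z up
- cup_mid (a point): the smaller, taller bare tin pot, open, round, loose, about 0.18 kg. 118 mm across the rim, 104 mm across the foot, 85 mm high, wall 3.5 mm, floor 5 mm. Taken by its wall, one finger inside, one outside. Point: on its axis half-way up (42.5 mm), z up. Nested in the larger pot its rim is 91 mm above the bench, 31 mm above the other rim, with about 6 mm of play round the foot
- spout_tip (a point): the lower tip of the dispenser's spout, 140 mm above the bench and 14 mm across. The spout is a fixed 18 mm thick metal pipe that comes level (its underside 166 mm above the bench) from a standpipe on the side far from the robot and bends straight down to the tip
- dispenser: the glue dispenser, fixed. Origin: on the bench plumb under the spout's tip; x points along the level pipe to the 24 mm thick standpipe, 170 mm from the origin and 187 mm high, which rises from a low grey tank 110 x 130 mm and 77 mm high (centre 200 mm from the origin), on a base plate 12 mm high and 150 mm wide that begins 140 mm from the origin
- plane: bystander: a wooden hand plane, block 160 x 50 x 45 mm along its x with a 120 mm cross handle along its y; origin at the centre of its underside
- mallet: bystander: a wooden mallet lying down, 260 mm long along its x, head 60 x 130 x 70 mm centred 80 mm along +x, handle to -x; origin on the bench under the middle part
- jar: bystander: a closed amber glass jar, 70 mm across, 90 mm high; origin at the centre of its underside

How it is judged:
On the way:
1. the smaller pot stands nested on the larger pot's floor while the larger pot is still at least 6 cm from its place under the spout's tip (horizontal distance between cup_mid and pot below 0.012 m and z of cup_mid in the frame of pot between 0.04 and 0.054 m and angle between each of cup_mid, pot's own z axis and vertical below 0.1 rad and horizontal distance between pot and spout_tip above 0.06 m), for 0.2 s.
At the end, for the whole second after the job is handed in: The smaller pot stands upright on the larger pot's floor (axes within 12 mm, tilt under 0.1 rad), the larger pot stands on the bench with its middle within 18 mm horizontally of the point under the spout's tip, and the smaller pot's middle within 22 mm (horizontal distance between cup_mid and pot below 0.012 m and z of cup_mid in the frame of pot between 0.04 and 0.054 m and angle between each of cup_mid, pot's own z axis and vertical below 0.1 rad and horizontal distance between pot and spout_tip below 0.018 m and horizontal distance between cup_mid and spout_tip below 0.022 m and height (world z) of pot below 0.005 m); the robot touches nothing.
It fails at once if the smaller pot is dropped: falls faster than 0.6 m/s with no finger on it (about 2 cm) (linear speed of cup above 0.6 m/s and contact force between the fingers and cup below 0.2 N).
It fails at once if the larger pot is lifted more than 15 mm off the bench (height (world z) of pot above 0.015 m).
It fails at once if the larger pot is tipped more than 0.25 rad (angle between pot's own z axis and vertical above 0.25 rad).
It fails at once if the dispenser is knocked with more than 5 N (contact force between anything else and dispenser above 5 N).
It fails at once if the plane, mallet or jar is moved more than 3 cm (distance of any of plane, mallet, jar from where it was at the start of the episode above 0.03 m).
It also fails if it takes over 72 s, if anything falls off the work surface, if the arm or the gripper's body presses on something with over 40 N, if the wrist force passes 120 N, or if a joint passes its speed limit or range.

ROBOT

A 6-joint arm with a two-finger parallel gripper is mounted at the origin on the work surface. World frame = base frame: x ahead of the robot, y to its left, z up, the work surface at z = 0. Lengths are in m, angles in rad, forces in N, time in s.
With the tool pointing down it reaches from about 0.4 to 0.825 m from the base axis. Payload 7 kg.
Tool frame: the origin (TCP) lies on the centre line of the jaws, within the pads' length; the fingertips stand 14 mm ahead of it and the grasp point (between the pads) lies 5 mm behind it; z points along the fingers, y is the direction in which the jaws open and shut (so a half turn about z gives the same grasp; the last joint's range is limited). The gripper opens to 88 mm and grips with 3 to 60 N. Pads are 19 mm wide; open, the fingers measure 130 mm over their backs; the gripper's body (78 mm by 193 mm) begins 47 mm behind the grasp point.
Start: joints at [1.437, 0.359, 0.012, 0, -1.224, -0.288], TCP at [0.276, 0.616, 0.201] pointing down, gripper open.
Joint ranges: [-3.07, 3.07], [-1.43, 2.12], [-1.02, 1.25], [-3.03, 1.67], [-3.05, -0], [-3.03, 3.03]. Speed limits (rad/s): [2.39, 2.39, 3.01, 3.14, 3.14, 3.14].

INTERFACE

Orientations are given as a unit quaternion [x, y, z, w].
In Python, from station import state, snapshot, get_calibration, finish_job, boxes_of gives the robot as it stands.
- The arm moves only by the shell command python3 -m jog 'ROWS'. ROWS is JSON, a list of rows, each an object with "travel": the shift along the world's x, y, z in mm, a list of three; "angular": the turn, a rotation vector about the world's x, y, z in degrees, a list of three; "jaw": the opening in per cent of the stroke, from 0 (shut) to 100 (fully open). A call has 1 to 5 rows; each row shifts and turns the commanded pose from where the row before left it; what a row does not reach is not made up. A row lasts 1/12 s, in which the tool goes at most 41.7 mm and 7.16 degrees, less where a joint would pass 70% of its speed; a pose out of reach is approached as far as the arm can. A call with a gripper value outside its range is refused whole. The fingers move at their own pace and stop on an object; the grip force is fixed at half the most. Time passes only in rows, so rows that do not move let the fingers close. It gives the time, the measured TCP pose, the force and the opening at its end, in the units of the state.
- state(): the state, without advancing time (a new reading comes with each control period).
- snapshot(name): name is "scene" or "side" or "wrist"; returns the picture (420x560x3 uint8, blue, green, red); there is no depth.
- get_calibration(name): a dict with "fx", "fy", "cx", "cy" (pixels), "k1" (the pictures are not rectified: a ray, as slopes to the right and down, at radius r is drawn at 1 + k1 r^2 times it, then the intrinsics apply), "position" and "rotation" of the camera in the world. Camera axes: x right, y down, z forward; pixel columns grow to the right and rows downward; lengths in m; the calibration is good to about 2 mm. A picture is of the moment at which its call begins: read the wrist's pose just before it. get_calibration takes no time and is no camera call; for the wrist camera it gives the pose at the moment of the call.
- finish_job(): hands the job in, once; it reports no verdict.
Trained networks look in the newest picture that a camera, given by its name, has taken for a name from the list of things; names that differ only in an ending like _2 or _b are one class to them, and where a whole thing is asked for, a point or a joint stands for the part that bears it (a point fixed in the world has none). Each returns a list of dicts, best first, with "conf" (0 to 1); they miss things now and then, are a little off and sometimes report something else, mostly with a low value. They report only what shows in the picture. A call takes as long as a camera call.
- boxes_of(query, camera): "position" ([column, row] in pixels, amid what is visible of it).
The state is a dict: "time_s": time; "joint_positions": joint angles; "qd": joint speeds; "tau": joint torques, N m; "ee_pos": TCP position; "eef_rot": TCP orientation; "contact_force": force on the tool from outside, world axes, zero at the start; "torque": the same for the moment, N m; "opening": finger opening in m.
Only numpy, scipy, OpenCV 4.12 (cv2) and the standard library are available. Lean on these libraries where they do the work, as an engineer would, in place of code of your own. Each camera call takes 0.05 s, during which the arm holds its last target. There are 200 camera calls.

## Working session

There is one attempt and no reset: what is moved stays moved. The work goes in short steps, Python scripts to look and compute and a shell command to move; the robot and the scene stay as the last step left them, time stands still between calls to the robot, and variables do not carry over. Pictures are saved under pics/ and viewed, about 8 in all and at most 12, crops included, and the job is handed in when it is done.

```bash
mkdir -p pics; ls; cat > h.py <<'E'
import numpy as np, cv2
from station import state, snapshot, get_calibration, finish_job, boxes_of
from scipy.spatial.transform import Rotation as R
def KD(c): return np.array([[c['fx'],0,c['cx']],[0,c['fy'],c['cy']],[0,0,1.]]), np.array([c['k1'],0,0,0,0.])
def rot(c):
    r=np.array(c['rotation'],float)
    return r if r.shape==(3,3) else R.from_quat(r).as_matrix()
def ray(c,px):
    K,D=KD(c); u=cv2.undistortPoints(np.array([[px]],float),K,D)[0,0]
    return np.array(c['position']), rot(c)@np.array([u[0],u[1],1])
def at_z(c,px,z):
    p,d=ray(c,px); return p+d*(z-p[2])/d[2]
def proj(c,P):
    K,D=KD(c); P=(np.atleast_2d(P)-np.array(c['position']))@rot(c)
    return cv2.projectPoints(P,np.zeros(3),np.zeros(3),K,D)[0][:,0]
def tri(c1,p1,c2,p2):
    a,d=ray(c1,p1);b,e=ray(c2,p2)
    s=np.linalg.lstsq(np.stack([d,-e],1),b-a,rcond=None)[0]
    return (a+d*s[0]+b+e*s[1])/2, np.linalg.norm(a+d*s[0]-b-e*s[1])
E
python3 - <<'E'
from h import *
for n in('scene','side'):
    im=snapshot(n); cv2.imwrite(f'pics/{n}0.png',im); c=get_calibration(n); print(n,c)
    for q in ('pot','cup_mid','spout_tip','dispenser','plane','mallet','jar'):
        for b in boxes_of(q,n)[:2]: print(q,np.round(b['position']),round(b['conf'],2),at_z(c,b['position'],.04).round(3))
print(state())
E
```

```text
pics
scene {'fx': 476.4836912089642, 'fy': 476.4836912089642, 'cx': 280.8630244859822, 'cy': 206.02249909968492, 'k1': -0.12178767916163458, 'position': array([ 0.99102191, -0.45426811,  1.15892583]), 'rotation': array([ 0.88432629,  0.38851443, -0.09820416, -0.23954016])}
pot [216. 269.] 0.73 [ 0.552 -0.251  0.04 ]
cup_mid [337. 150.] 0.57 [0.496 0.245 0.04 ]
spout_tip [366. 294.] 0.98 [ 0.852 -0.021  0.04 ]
dispenser [361. 295.] 0.69 [ 0.846 -0.03   0.04 ]
plane [408. 179.] 0.94 [0.704 0.322 0.04 ]
plane [218. 268.] 0.52 [ 0.552 -0.246  0.04 ]
mallet [188. 353.] 0.83 [ 0.67  -0.434  0.04 ]
mallet [364. 295.] 0.44 [ 0.85  -0.026  0.04 ]
jar [254. 179.] 0.57 [ 0.41  -0.001  0.04 ]
jar [362. 294.] 0.46 [ 0.847 -0.028  0.04 ]
side {'fx': 412.1466511476314, 'fy': 412.1466511476314, 'cx': 279.0716503038322, 'cy': 206.4731750818424, 'k1': -0.09257389342447857, 'position': array([ 0.43065322, -0.88561885,  0.86317463]), 'rotation': array([ 0.90609439, -0.08071418,  0.03054734, -0.41417996])}
pot [288. 283.] 0.9 [ 0.556 -0.244  0.04 ]
cup_mid [247. 173.] 0.65 [0.509 0.24  0.04 ]
spout_tip [
[... 233 characters left out ...]
1 [ 0.834 -0.004  0.04 ]
{'time_s': 0.8, 'joint_positions': array([ 1.43711571e+00,  3.58574960e-01,  1.18918602e-02,  3.39127528e-06,
       -1.22409350e+00, -2.88082935e-01]), 'qd': array([-0.00110791, -0.00046512, -0.00209583,  0.00018839,  0.00126725,
       -0.0012472 ]), 'tau': array([ 1.05435960e-03, -5.82283938e+01,  2.93292135e+01,  7.00217128e+00,
        1.26303555e-02, -2.44919954e-05]), 'ee_pos': array([0.27634427, 0.6158142 , 0.20077451]), 'eef_rot': array([ 9.77846840e-01, -2.09321659e-01,  8.29229859e-07, -9.95779419e-06]), 'contact_force': array([ 0.52196824, -1.25188271,  0.50319652]), 'torque': array([-0.05827407,  0.00766535,  0.03808367]), 'opening': 0.08805280211298523}
```

```bash
python3 - <<'E'
import cv2
a=cv2.imread('pics/scene0.png');b=cv2.imread('pics/side0.png')
cv2.imwrite('pics/s0.png',cv2.resize(a[80:400,130:530],(800,640))[:600]);cv2.imwrite('pics/s1.png',cv2.resize(b[100:400,160:460],(600,600)))
E
```

```text
(no output)
```

View pics/s0.png

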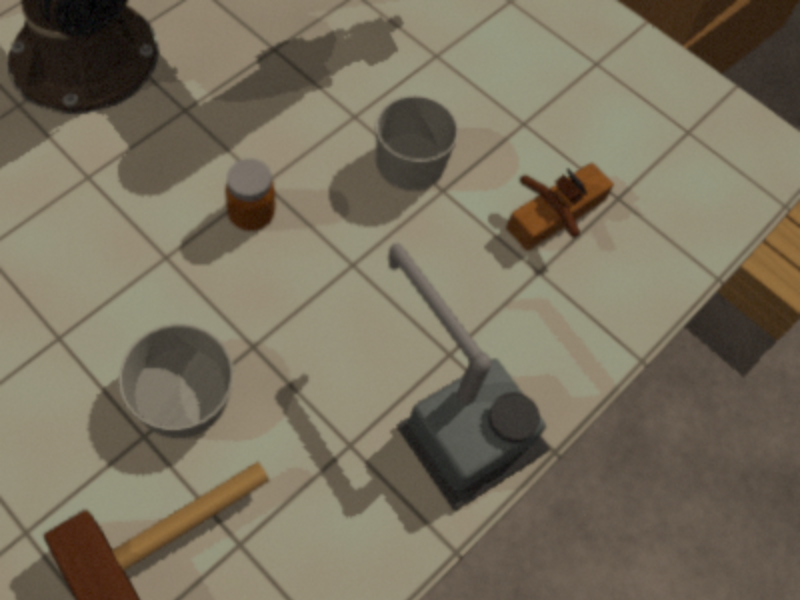

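View pics/s1.png

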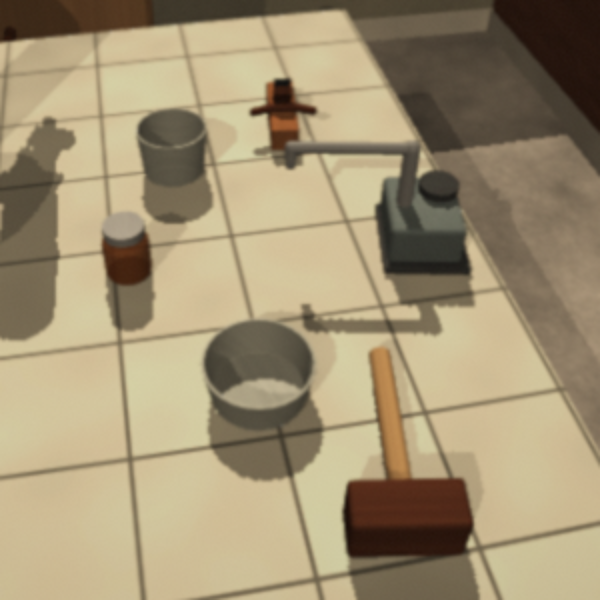

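```bash
cat > ov.py <<'E'
from h import *
def circ(x,y,z,r): 
    t=np.linspace(0,2*np.pi,40); return np.stack([x+r*np.cos(t),y+r*np.sin(t),0*t+z],1)
def draw(im,c,P,col,off,s):
    p=(proj(c,P)-off)*s; cv2.polylines(im,[np.round(p).astype(int)],False,col,1)
E
python3 - <<'E'
from ov import *
cs,cd=get_calibration('scene'),get_calibration('side')
o1=np.array([130,80]);o2=np.array([160,100])
f=lambda u,v:(np.array([u,v])/2+o1); g=lambda u,v:(np.array([u,v])/2+o2)
print('tip',tri(cs,f(396,262),cd,g(291,166)), at_z(cs,f(396,262),.14),at_z(cd,g(291,166),.14))
print('elbow/standpipe',at_z(cs,f(480,360),.175),at_z(cd,g(411,147),.175),'elbow',at_z(cs,f(396,250),.175),at_z(cd,g(291,147),.175))
P=[at_z(cs,f(176,379),.06),at_z(cd,g(258.5,362),.06)];C=[at_z(cs,f(416,128),.085),at_z(cd,g(172,131),.085)]
print('pot',P,'cup',C)
p=np.mean(P,0);q=np.mean(C,0)
ims=[]
for n,c,o in(('scene0',cs,o1),('side0',cd,o2)):
    im=cv2.imread(f'pics/{n}.png')[o[1]:o[1]+300,o[0]:o[0]+(400 if o is o1 else 300)];im=cv2.resize(im,None,fx=2,fy=2)
    draw(im,c,circ(p[0],p[1],.06,.072),(0,0,255),o,2);draw(im,c,circ(p[0],p[1],0,.062),(0,0,255),o,2)
    draw(im,c,circ(q[0],q[1],.085,.059),(0,255,0),o,2);draw(im,c,circ(q[0],q[1],0,.052),(0,255,0),o,2)
    ims.append(im)
cv2.imwrite('pics/ov.png',np.vstack([np.hstack([ims[0][60:460,80:480],ims[1][80:480,80:480]])]))
E
```

```text
tip (array([0.65722495, 0.02997581, 0.13781028]), np.float64(0.004235037267328625)) [0.65617571 0.03059743 0.14      ] [0.65764543 0.02475007 0.14      ]
elbow/standpipe [ 0.82093892 -0.00639444  0.175     ] [ 0.82217096 -0.00772765  0.175     ] elbow [0.65612281 0.02573741 0.175     ] [0.65623957 0.02325919 0.175     ]
pot [array([ 0.56283223, -0.25197956,  0.06      ]), array([ 0.55703358, -0.25250264,  0.06      ])] cup [array([0.50488013, 0.23374672, 0.085     ]), array([0.50471344, 0.22140933, 0.085     ])]
```

View pics/ov.png

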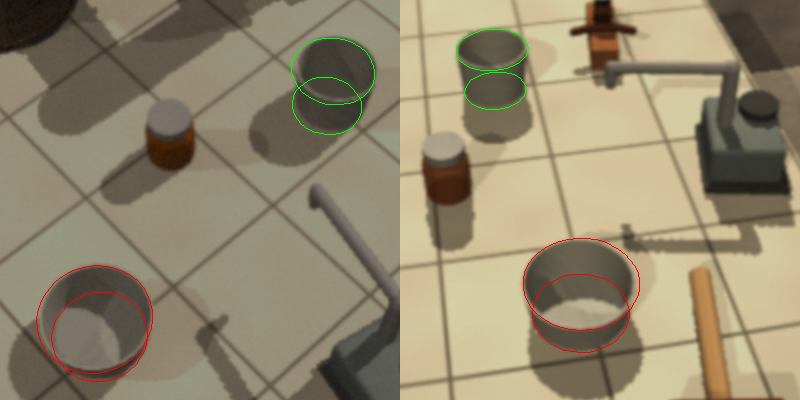

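The overlays fit the larger pot well and the smaller one to within about 1 cm: the large pot is near (0.560, −0.252), the cup near (0.506, 0.226) and the tip near (0.656, 0.026). I'll move over the cup and turn the jaws by −85°, a yaw that suits both the grasp and the push.

```bash

R5='' 
python3 -m jog '[{"travel":[15,-31,0],"angular":[0,0,-7.1],"jaw":60},{"travel":[15,-31,0],"angular":[0,0,-7.1],"jaw":60},{"travel":[15,-31,0],"angular":[0,0,-7.1],"jaw":60},{"travel":[15,-31,0],"angular":[0,0,-7.1],"jaw":60},{"travel":[15,-31,0],"angular":[0,0,-7.1],"jaw":60}]'
python3 -m jog '[{"travel":[15,-31,0],"angular":[0,0,-7.1],"jaw":60},{"travel":[15,-31,0],"angular":[0,0,-7.1],"jaw":60},{"travel":[15,-31,0],"angular":[0,0,-7.1],"jaw":60},{"travel":[15,-31,0],"angular":[0,0,-7.1],"jaw":60},{"travel":[15,-31,0],"angular":[0,0,-7.1],"jaw":60}]'
python3 -m jog '[{"travel":[15,-31,0],"angular":[0,0,-7.1],"jaw":60},{"travel":[11,-30,0],"angular":[0,0,-7.1],"jaw":60},{"travel":[0,0,0],"angular":[0,0,0],"jaw":60},{"travel":[0,0,0],"angular":[0,0,0],"jaw":60}]'
python3 - <<'E'
from ov import *
s=state();c=get_calibration('wrist');im=snapshot('wrist');cv2.imwrite('pics/w0.png',im)
print(s['joint_positions'].round(2),s['ee_pos'],c,R.from_quat(s['eef_rot']).as_matrix().round(3))
x,y=.506,.226
draw(im,c,circ(x,y,.085,.059),(0,255,0),0,1);draw(im,c,circ(x,y,0.005,.0485),(0,255,0),0,1)
cv2.imwrite('pics/w0o.png',im)
E
```

```text
time_s: 1.22
ee_pos: [0.3518, 0.4593, 0.2008]
eef_rot: [0.866, -0.5, 0.0, -0.0]
contact_force: [0.7, 0.4, 0.9]
opening: 0.0597
time_s: 1.63
ee_pos: [0.4268, 0.3043, 0.2011]
eef_rot: [-0.672, 0.74, 0.0, 0.0]
contact_force: [0.3, 0.4, -0.1]
opening: 0.0528
time_s: 1.97
ee_pos: [0.4529, 0.2434, 0.2011]
eef_rot: [-0.577, 0.817, 0.0, 0.0]
contact_force: [-0.4, -0.4, -0.8]
opening: 0.0523
[ 0.88  0.09 -0.34  0.   -1.14 -1.22] [0.45287521 0.24339849 0.20109627] {'fx': 294.23370906689087, 'fy': 294.23370906689087, 'cx': 277.07076422090233, 'cy': 211.1261523501797, 'k1': -0.016990746313244744, 'position': array([0.42813331, 0.1703376 , 0.3856277 ]), 'rotation': array([0.16811329, 0.97514129, 0.14217391, 0.02497937])} [[-0.334 -0.943  0.   ]
 [-0.943  0.334  0.001]
 [-0.001 -0.    -1.   ]]
```

View pics/w0o.png

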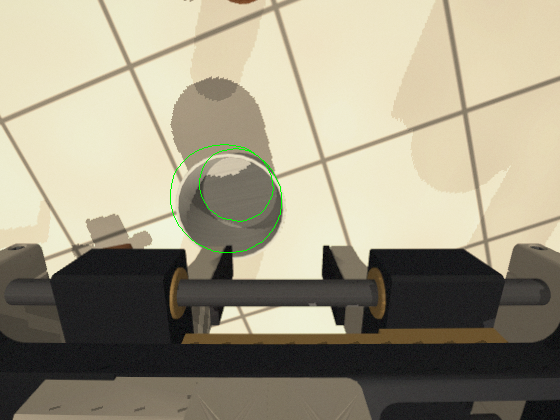

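```bash
python3 - <<'E'
from ov import *
from scipy.optimize import minimize
im=cv2.imread('pics/w0.png');c=get_calibration('wrist')
g=cv2.GaussianBlur(im,(3,3),0).astype(float).mean(2)
gx=cv2.Sobel(g,cv2.CV_64F,1,0);gy=cv2.Sobel(g,cv2.CV_64F,0,1);m=np.hypot(gx,gy)
best=[]
for x in np.arange(.485,.525,.001):
  for y in np.arange(.205,.245,.001):
    p=proj(c,circ(x,y,.085,.059)).astype(np.float32)
    p=p[(p[:,1]<245)]
    best.append((cv2.remap(m,p[:,0].copy(),p[:,1].copy(),1).mean(),x,y))
best.sort(reverse=True);print(np.round(best[:6],3))
_,x,y=best[0]
o=np.array([130,110]);z=cv2.resize(im[110:270,130:330],None,fx=4,fy=4,interpolation=cv2.INTER_CUBIC)
draw(z,c,circ(x,y,.085,.059),(0,255,0),o,4);draw(z,c,circ(x,y,.085,.0555),(255,0,0),o,4)
cv2.imwrite('pics/w0z.png',z[:600])
E
```

```text
[[152.028   0.502   0.24 ]
 [150.472   0.509   0.237]
 [149.82    0.501   0.239]
 [147.965   0.502   0.239]
 [146.914   0.508   0.237]
 [146.48    0.508   0.236]]
```

View pics/w0z.png

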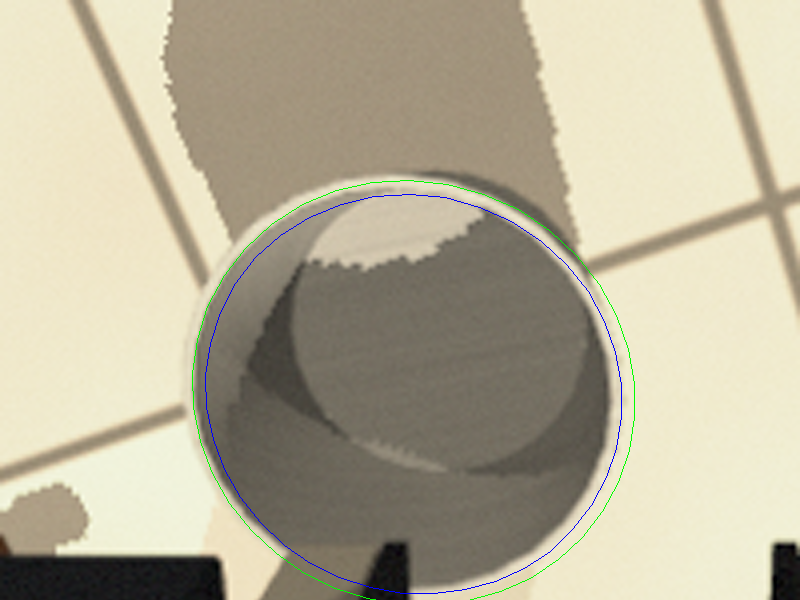

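```bash

python3 -m jog '[{"travel":[-2,12,-20],"angular":[-1.6,-4.4,0],"jaw":60},{"travel":[0,0,-35],"angular":[0,0,0],"jaw":60},{"travel":[0,0,-35],"angular":[0,0,0],"jaw":60},{"travel":[0,0,-21],"angular":[0,0,0],"jaw":60},{"travel":[0,0,-15],"angular":[0,0,0],"jaw":60}]'
python3 -m jog '[{"travel":[0,0,0],"angular":[0,0,0],"jaw":40},{"travel":[0,0,0],"angular":[0,0,0],"jaw":30},{"travel":[0,0,0],"angular":[0,0,0],"jaw":22}]'
python3 -m jog '[{"travel":[0,0,0],"angular":[0,0,0],"jaw":15},{"travel":[0,0,0],"angular":[0,0,0],"jaw":9},{"travel":[0,0,0],"angular":[0,0,0],"jaw":5},{"travel":[0,0,0],"angular":[0,0,0],"jaw":0},{"travel":[0,0,0],"angular":[0,0,0],"jaw":0}]'
python3 -m jog '[{"travel":[0,0,0],"angular":[0,0,0],"jaw":0},{"travel":[0,0,0],"angular":[0,0,0],"jaw":0},{"travel":[0,0,0],"angular":[0,0,0],"jaw":0}]'
```

```text
time_s: 2.43
ee_pos: [0.4488, 0.2571, 0.0723]
eef_rot: [-0.579, 0.814, -0.034, 0.022]
contact_force: [-0.3, 0.4, 0.7]
opening: 0.0527
time_s: 2.68
ee_pos: [0.4508, 0.2581, 0.0758]
eef_rot: [-0.578, 0.815, -0.034, 0.024]
contact_force: [-0.1, 0.4, 0.5]
opening: 0.0378
time_s: 3.1
ee_pos: [0.4505, 0.2569, 0.0752]
eef_rot: [-0.578, 0.815, -0.033, 0.024]
contact_force: [0.2, -0.6, 0.4]
opening: 0.0047
time_s: 3.35
ee_pos: [0.4504, 0.2568, 0.0748]
eef_rot: [-0.578, 0.815, -0.034, 0.023]
contact_force: [-0.3, -0.8, -0.3]
opening: 0.0002
```

The jaws shut fully with no wall between them, so I'll look again.

```bash
python3 - <<'E'
from ov import *
c=get_calibration('wrist');im=snapshot('wrist');s=snapshot('scene')
cs=get_calibration('scene');cv2.imwrite('pics/s2raw.png',s);cv2.imwrite('pics/w2raw.png',im)
z=cv2.resize(s[70:220,230:430],None,fx=2.8,fy=2.8)
im=cv2.resize(im[60:,:],None,fx=.9,fy=.9)
h=max(z.shape[0],im.shape[0])
cv2.imwrite('pics/c2.png',np.hstack([cv2.resize(z,(400,300)),cv2.resize(im,(400,300))]))
E
```

```text
(no output)
```

View pics/c2.png

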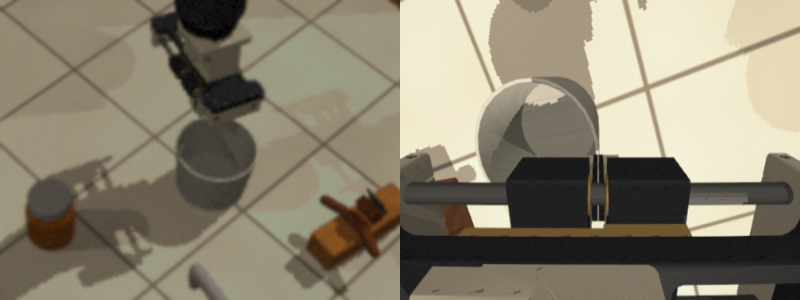

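```bash
python3 - <<'E'
from ov import *
s=state();c=get_calibration('wrist');cs=get_calibration('scene');cd=get_calibration('side')
M=R.from_quat(s['eef_rot']).as_matrix();t=s['ee_pos'];tip=t+.014*M[:,2]
print(M.round(3),'cam x axis',rot(c)[:,0].round(3),'y',rot(c)[:,1].round(3),'z',rot(c)[:,2].round(3),c['position'])
print('tcp wrist',proj(c,[t,tip]),'scene',proj(cs,[t,tip]))
a=snapshot('side');cv2.imwrite('pics/d2.png',a)
ims=[]
for im,cc,o in((cv2.imread('pics/s2raw.png'),cs,np.array([270,80])),(cv2.imread('pics/w2raw.png'),c,np.array([80,110])),(a,cd,np.array([190,120]))):
    k=3 if cc is not c else 1.5
    z=cv2.resize(im[o[1]:o[1]+int(300/k),o[0]:o[0]+int(390/k)],None,fx=k,fy=k)
    draw(z,cc,circ(.504,.237,.085,.059),(0,255,0),o,k);draw(z,cc,circ(.504,.237,0,.052),(0,255,0),o,k)
    draw(z,cc,np.array([t,tip]),(0,0,255),o,k)
    draw(z,cc,np.array([t-.044*M[:,1],t+.044*M[:,1]]),(255,0,0),o,k)
    ims.append(z)
ims.append(np.zeros_like(ims[0]))
cv2.imwrite('pics/c3.png',np.vstack([np.hstack(ims[:2]),np.hstack(ims[2:])]))
E
```

```text
[[-0.332 -0.94   0.077]
 [-0.943  0.331 -0.028]
 [ 0.001 -0.082 -0.997]] cam x axis [-0.94   0.331 -0.082] y [0.297 0.912 0.283] z [ 0.169  0.242 -0.956] [0.41176818 0.18886459 0.25876366]
tcp wrist [[279.12463617 242.58588125]
 [279.00750753 235.06665511]] scene [[329.5013072  130.82373303]
 [329.20197875 134.11783344]]
```

View pics/c3.png

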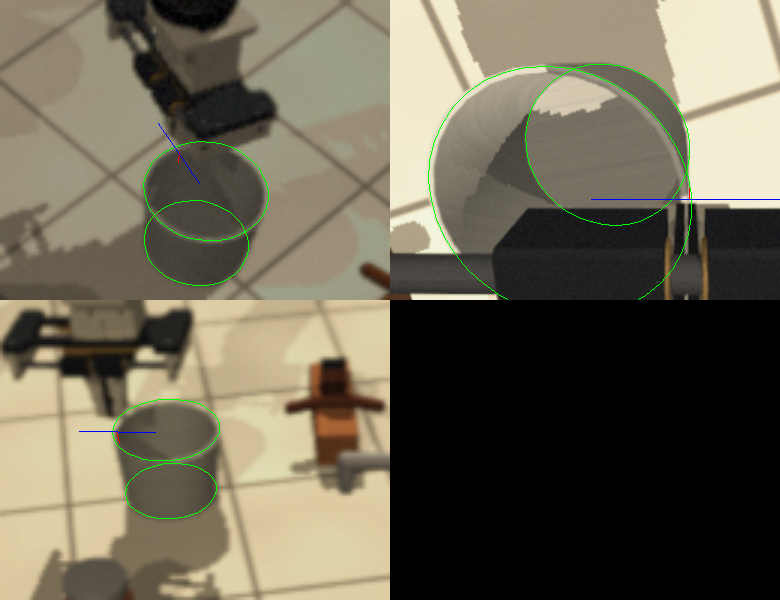

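In both fixed views the finger ends show well above or behind where I projected them. I'll lift clear and measure the fingertips themselves.

```bash

python3 -m jog '[{"travel":[0,0,35],"angular":[0,0,0],"jaw":0},{"travel":[0,0,35],"angular":[0,0,0],"jaw":0},{"travel":[0,0,0],"angular":[0,0,0],"jaw":0},{"travel":[0,0,0],"angular":[0,0,0],"jaw":0}]'
python3 - <<'E'
from ov import *
s=state();c=get_calibration('wrist');cs=get_calibration('scene');cd=get_calibration('side')
W=snapshot('wrist');S=snapshot('scene');D=snapshot('side')
M=R.from_quat(s['eef_rot']).as_matrix();t=s['ee_pos'];tip=t+.014*M[:,2];print(t,tip)
ims=[]
for n,im,cc,o in(('S',S,cs,np.array([270,60])),('D',D,cd,np.array([180,90])),('W',W,c,np.array([80,110]))):
    k=4 if cc is not c else 1.5
    z=cv2.resize(im[o[1]:o[1]+int(300/k),o[0]:o[0]+int(400/k)],None,fx=k,fy=k)
    draw(z,cc,circ(.504,.237,.085,.059),(0,255,0),o,k)
    draw(z,cc,np.array([t,tip]),(0,0,255),o,k)
    draw(z,cc,np.array([tip-.03*M[:,1],tip+.03*M[:,1]]),(255,0,0),o,k)
    ims.append(z); print(n,(proj(cc,[tip])-o)*k)
ims.append(np.zeros_like(ims[0]))
cv2.imwrite('pics/c4.png',np.vstack([np.hstack(ims[:2]),np.hstack([ims[2],ims[3][:,:]])]))
E
```

```text
time_s: 3.83
ee_pos: [0.4513, 0.2581, 0.147]
eef_rot: [-0.578, 0.815, -0.033, 0.025]
contact_force: [0.0, -0.6, -0.6]
opening: 0.0004
[0.45132189 0.25807369 0.14697443] [0.45243577 0.25773475 0.13302293]
S [[249.26374666 231.74327006]]
D [[191.34443315 235.22877262]]
W [[298.47490932 187.69523878]]Traceback (most recent call last):
  File "<stdin>", line 14, in <module>
    return _nx.concatenate(arrs, 0, dtype=dtype, casting=casting)
           ~~~~~~~~~~~~~~~^^^^^^^^^^^^^^^^^^^^^^^^^^^^^^^^^^^^^^^
ValueError: all the input array dimensions except for the concatenation axis must match exactly, but along dimension 1, the array at index 0 has size 800 and the array at index 1 has size 799
```

```bash

python3 - <<'E'
from ov import *
s=state();cs=get_calibration('scene');cd=get_calibration('side')
S=snapshot('scene');D=snapshot('side')
M=R.from_quat(s['eef_rot']).as_matrix();t=s['ee_pos'];tip=t+.014*M[:,2]
ims=[]
for im,cc,o in((S,cs,np.array([290,60])),(D,cd,np.array([190,90]))):
    k=5
    z=cv2.resize(im[o[1]:o[1]+110,o[0]:o[0]+80],None,fx=k,fy=k)
    draw(z,cc,np.array([t,tip]),(0,0,255),o,k)
    draw(z,cc,np.array([tip-.03*M[:,1],tip+.03*M[:,1]]),(255,0,0),o,k)
    ims.append(z)
cv2.imwrite('pics/c4.png',np.hstack(ims))
E
```

```text
(no output)
```

View pics/c4.png

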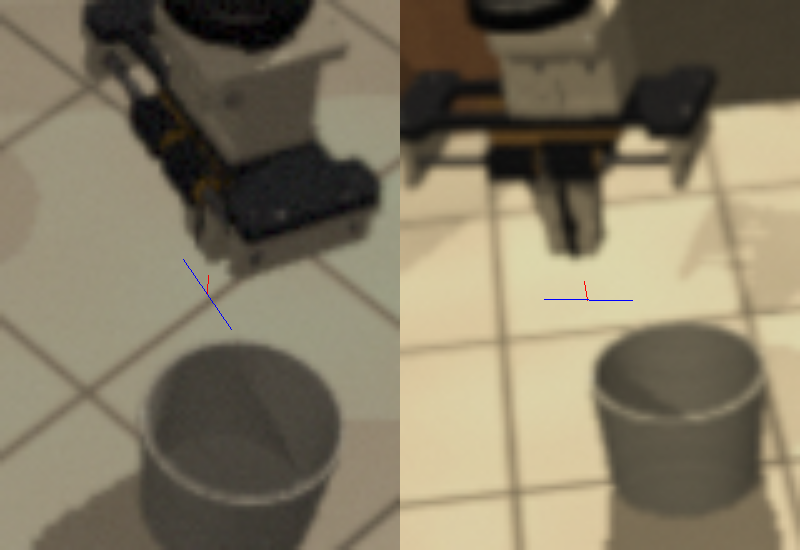

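```bash

python3 - <<'E'
from ov import *
cs=get_calibration('scene');cd=get_calibration('side')
for u in ((332.4,112.4),(333.5,113)): print(tri(cs,u,cd,(224.4,140.6)))
t=np.array([.4524,.2577,.133])
for d in ([0,0,0],[0,0,.01],[0,0,.02],[0,0,.03],[0,.02,.02]): print(d,proj(cs,[t+d]).round(1),proj(cd,[t+d]).round(1))
E
```

```text
(array([0.44785371, 0.25771959, 0.1604717 ]), np.float64(0.010599246177908233))
(array([0.44860316, 0.26161166, 0.15719799]), np.float64(0.012671757578172441))
[0, 0, 0] [[332.3 117.9]] [[227.8 148.8]]
[0, 0, 0.01] [[332.7 115.6]] [[227.5 146.2]]
[0, 0, 0.02] [[333.  113.2]] [[227.3 143.6]]
[0, 0, 0.03] [[333.4 110.8]] [[227.  140.9]]
[0, 0.02, 0.02] [[338.  109.6]] [[226.8 140.3]]
```

The actual fingertips sit about 25 mm higher than the reported TCP implies, while the wrist camera pose agrees with the world. So the jaws closed above the rim and the cup hasn't moved. I'll go 25 mm deeper.

```bash

python3 -m jog '[{"travel":[0,0,0],"angular":[0,0,0],"jaw":60},{"travel":[0,0,0],"angular":[0,0,0],"jaw":60},{"travel":[0,0,0],"angular":[0,0,0],"jaw":60},{"travel":[0,0,0],"angular":[0,0,0],"jaw":60}]'
python3 -m jog '[{"travel":[2,-1,-30],"angular":[0,0,0],"jaw":60},{"travel":[0,0,-30],"angular":[0,0,0],"jaw":60},{"travel":[0,0,-12],"angular":[0,0,0],"jaw":60},{"travel":[0,0,0],"angular":[0,0,0],"jaw":60}]'
python3 -m jog '[{"travel":[0,0,-10],"angular":[0,0,0],"jaw":60},{"travel":[0,0,-10],"angular":[0,0,0],"jaw":60},{"travel":[0,0,0],"angular":[0,0,0],"jaw":60}]'
python3 -m jog '[{"travel":[0,0,0],"angular":[0,0,0],"jaw":40},{"travel":[0,0,0],"angular":[0,0,0],"jaw":30},{"travel":[0,0,0],"angular":[0,0,0],"jaw":22},{"travel":[0,0,0],"angular":[0,0,0],"jaw":16},{"travel":[0,0,0],"angular":[0,0,0],"jaw":11}]'
python3 -m jog '[{"travel":[0,0,0],"angular":[0,0,0],"jaw":7},{"travel":[0,0,0],"angular":[0,0,0],"jaw":3},{"travel":[0,0,0],"angular":[0,0,0],"jaw":0},{"travel":[0,0,0],"angular":[0,0,0],"jaw":0},{"travel":[0,0,0],"angular":[0,0,0],"jaw":0}]'
```

```text
time_s: 4.42
ee_pos: [0.4503, 0.2567, 0.1445]
eef_rot: [-0.578, 0.815, -0.034, 0.023]
contact_force: [-0.2, -0.5, -0.7]
opening: 0.0215
time_s: 4.75
ee_pos: [0.4508, 0.2539, 0.0698]
eef_rot: [-0.577, 0.815, -0.034, 0.021]
contact_force: [-0.7, -0.3, -0.3]
opening: 0.0478
time_s: 5.0
ee_pos: [0.4521, 0.2555, 0.0522]
eef_rot: [-0.578, 0.815, -0.034, 0.023]
contact_force: [-0.1, 1.2, -0.2]
opening: 0.0525
time_s: 5.42
ee_pos: [0.4526, 0.2561, 0.0533]
eef_rot: [-0.578, 0.815, -0.033, 0.024]
contact_force: [-1.5, -0.4, 0.9]
opening: 0.0249
time_s: 5.83
ee_pos: [0.4525, 0.2559, 0.0529]
eef_rot: [-0.578, 0.815, -0.034, 0.023]
contact_force: [0.2, -0.3, 1.6]
opening: 0.0038
```

Wall gripped: the opening reads 3.8 mm for a 3.5 mm wall. Lifting and carrying.

```bash

python3 -m jog '[{"travel":[0,0,6],"angular":[0,0,0],"jaw":0},{"travel":[0,0,14],"angular":[0,0,0],"jaw":0},{"travel":[0,0,20],"angular":[0,0,0],"jaw":0},{"travel":[0,0,20],"angular":[0,0,0],"jaw":0},{"travel":[0,0,20],"angular":[0,0,0],"jaw":0}]'
python3 -m jog '[{"travel":[0,-4,20],"angular":[0,0,0],"jaw":0},{"travel":[0,-10,12],"angular":[0,0,0],"jaw":0},{"travel":[0,-18,4],"angular":[0,0,0],"jaw":0},{"travel":[0,-25,0],"angular":[0,0,0],"jaw":0},{"travel":[0,-28,0],"angular":[0,0,0],"jaw":0}]'
python3 -m jog '[{"travel":[0,-28,0],"angular":[0,0,0],"jaw":0},{"travel":[0,-28,0],"angular":[0,0,0],"jaw":0},{"travel":[0,-28,0],"angular":[0,0,0],"jaw":0},{"travel":[0,-28,0],"angular":[0,0,0],"jaw":0},{"travel":[0,-28,0],"angular":[0,0,0],"jaw":0}]'
python3 -m jog '[{"travel":[5,-28,0],"angular":[0,0,0],"jaw":0},{"travel":[8,-28,0],"angular":[0,0,0],"jaw":0},{"travel":[8,-28,0],"angular":[0,0,0],"jaw":0},{"travel":[8,-28,0],"angular":[0,0,0],"jaw":0},{"travel":[8,-28,0],"angular":[0,0,0],"jaw":0}]'
python3 -m jog '[{"travel":[8,-28,0],"angular":[0,0,0],"jaw":0},{"travel":[8,-28,0],"angular":[0,0,0],"jaw":0},{"travel":[3,-20,0],"angular":[0,0,0],"jaw":0},{"travel":[0,-12,0],"angular":[0,0,0],"jaw":0},{"travel":[0,-4,0],"angular":[0,0,0],"jaw":0}]'
python3 -m jog '[{"travel":[0,0,0],"angular":[0,0,0],"jaw":0},{"travel":[0,0,0],"angular":[0,0,0],"jaw":0},{"travel":[0,0,0],"angular":[0,0,0],"jaw":0}]'
python3 - <<'E'
from ov import *
s=state();print(s['ee_pos'],s['contact_force'],s['opening'],s['joint_positions'].round(2))
t=s['ee_pos'];x,y=t[:2]+np.array([.504,.237])-np.array([.4525,.2559]);dz=t[2]-.0529
print('cup',x,y,dz)
ims=[]
for n in('scene','side','wrist'): cv2.imwrite(f'pics/h_{n}.png',snapshot(n))
for n,o in(('scene',np.array([130,170])),('side',np.array([210,170]))):
    c=get_calibration(n);im=cv2.imread(f'pics/h_{n}.png')
    z=cv2.resize(im[o[1]:o[1]+170,o[0]:o[0]+133],None,fx=3,fy=3)
    draw(z,c,circ(x,y,.085+dz,.059),(0,255,0),o,3);draw(z,c,circ(x,y,dz,.052),(0,255,0),o,3)
    draw(z,c,circ(.5605,-.252,.06,.072),(0,0,255),o,3);draw(z,c,circ(.5605,-.252,0,.062),(0,0,255),o,3)
    ims.append(z)
cv2.imwrite('pics/h.png',np.hstack(ims))
E
```

```text
time_s: 6.25
ee_pos: [0.4518, 0.2554, 0.1335]
eef_rot: [-0.578, 0.815, -0.034, 0.023]
contact_force: [0.2, 0.2, -2.2]
opening: 0.0041
time_s: 6.67
ee_pos: [0.4519, 0.1705, 0.1691]
eef_rot: [-0.578, 0.815, -0.033, 0.023]
contact_force: [0.7, -0.7, -2.2]
opening: 0.004
time_s: 7.08
ee_pos: [0.4515, 0.0294, 0.1688]
eef_rot: [-0.578, 0.815, -0.033, 0.023]
contact_force: [0.7, 0.0, -1.7]
opening: 0.0037
time_s: 7.5
ee_pos: [0.4889, -0.1105, 0.1689]
eef_rot: [-0.578, 0.815, -0.033, 0.023]
contact_force: [1.4, 0.1, -1.9]
opening: 0.0039
time_s: 7.92
ee_pos: [0.5076, -0.2028, 0.1682]
eef_rot: [-0.577, 0.816, -0.033, 0.023]
contact_force: [0.0, 0.5, -2.1]
opening: 0.0043
time_s: 8.17
ee_pos: [0.5081, -0.2005, 0.1688]
eef_rot: [-0.578, 0.815, -0.033, 0.023]
contact_force: [0.1, -1.1, -2.3]
opening: 0.0041
[ 0.50810373 -0.20046673  0.16877048] [ 0.0704561  -1.05632561 -2.32540165] 0.004142360590318643 [ 0.    0.12 -0.4   0.03 -0.97 -0.36]
cup 0.5596037284197696 -0.2193667348870476 0.11587047952710122
```

View pics/h.png

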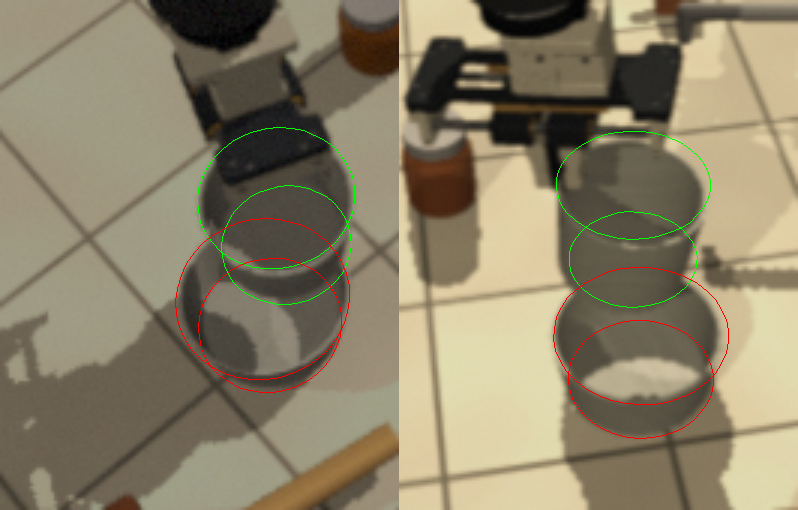

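```bash

python3 -m jog '[{"travel":[3,-16,0],"angular":[0,0,0],"jaw":0},{"travel":[2,-16,0],"angular":[0,0,0],"jaw":0},{"travel":[0,0,-6],"angular":[0,0,0],"jaw":0},{"travel":[0,0,-12],"angular":[0,0,0],"jaw":0},{"travel":[0,0,-12],"angular":[0,0,0],"jaw":0}]'
python3 -m jog '[{"travel":[0,0,-12],"angular":[0,0,0],"jaw":0},{"travel":[0,0,-6],"angular":[0,0,0],"jaw":0},{"travel":[0,0,0],"angular":[0,0,0],"jaw":0},{"travel":[0,0,0],"angular":[0,0,0],"jaw":0}]'
python3 - <<'E'
from ov import *
s=state();print(s['ee_pos'],s['contact_force'])
ims=[]
for n in('scene','side','wrist'): cv2.imwrite(f'pics/i_{n}.png',snapshot(n))
for n,o in(('scene',np.array([150,200])),('side',np.array([230,200]))):
    im=cv2.imread(f'pics/i_{n}.png');c=get_calibration(n)
    z=cv2.resize(im[o[1]:o[1]+130,o[0]:o[0]+100],None,fx=4,fy=4)
    ims.append(z)
cv2.imwrite('pics/i.png',np.hstack(ims))
E
```

```text
time_s: 8.73
ee_pos: [0.5136, -0.2328, 0.1386]
eef_rot: [-0.578, 0.815, -0.034, 0.024]
contact_force: [0.1, -0.0, -1.9]
opening: 0.0039
time_s: 9.07
ee_pos: [0.5133, -0.2329, 0.1208]
eef_rot: [-0.578, 0.815, -0.033, 0.023]
contact_force: [-0.4, 0.4, -2.2]
opening: 0.0039
[ 0.51332793 -0.23287468  0.12077928] [-0.393733    0.44280181 -2.20192376]
```

View pics/i.png

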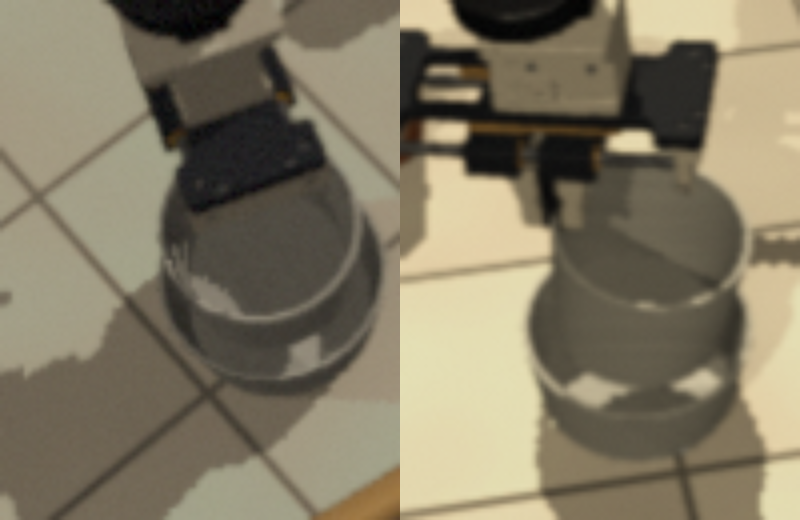

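```bash

python3 - <<'E'
from ov import *
from scipy.optimize import least_squares
cs,cd=get_calibration('scene'),get_calibration('side')
t=np.linspace(0,2*np.pi,360)
def ext(c,o,C,n,r):
    n=n/np.linalg.norm(n);a=np.cross(n,[0,1,0]);a/=np.linalg.norm(a);b=np.cross(n,a)
    p=(proj(c,C+r*(np.cos(t)[:,None]*a+np.sin(t)[:,None]*b))-o)*4
    return np.array([p[:,0].min(),p[:,0].max(),p[:,1].max()])
O1=np.array([150,200]);O2=np.array([230,200])
def fit(m1,m2,r,z,tilt=True):
    def f(v):
        n=np.array([v[3],v[4],1])
        return np.r_[ext(cs,O1,v[:3],n,r)-m1,ext(cd,O2,v[:3],n,r)-m2,(v[3:]*40),(v[2]-z)*300]
    s=least_squares(f,[.56,-.25,z,0,0]);print(s.x.round(4),f(s.x).round(1))
fit([162,380,378],[530-400,747-400,415],.072,.06)
fit([162,363,322],[553-400,750-400,307],.059,.153)
E
```

```text
[ 0.5583 -0.2485  0.0606 -0.1317 -0.0214] [-3.9  6.4 -2.1 -7.1  7.3  2.8 -5.3 -0.9  0.2]
[ 0.5659 -0.2504  0.144   0.0261 -0.0144] [-1.   1.1 -1.1 -2.1  3.   0.4  1.  -0.6 -2.7]
```

Cup foot and pot agree to within about 4 mm; I'll shift −3 mm in x and lower with force checks.

```bash

python3 -m jog '[{"travel":[-3,0,-8],"angular":[0,0,0],"jaw":0},{"travel":[0,0,-10],"angular":[0,0,0],"jaw":0},{"travel":[0,0,-8],"angular":[0,0,0],"jaw":0},{"travel":[0,0,-4],"angular":[0,0,0],"jaw":0},{"travel":[0,0,0],"angular":[0,0,0],"jaw":0}]'
python3 -m jog '[{"travel":[0,0,-5],"angular":[0,0,0],"jaw":0},{"travel":[0,0,-5],"angular":[0,0,0],"jaw":0},{"travel":[0,0,0],"angular":[0,0,0],"jaw":0}]'
python3 -m jog '[{"travel":[0,0,-3],"angular":[0,0,0],"jaw":0},{"travel":[0,0,-3],"angular":[0,0,0],"jaw":0},{"travel":[0,0,0],"angular":[0,0,0],"jaw":0}]'
python3 -m jog '[{"travel":[0,0,-2],"angular":[0,0,0],"jaw":0},{"travel":[0,0,0],"angular":[0,0,0],"jaw":0}]'
```

```text
time_s: 9.63
ee_pos: [0.5093, -0.2331, 0.0891]
eef_rot: [-0.578, 0.815, -0.033, 0.022]
contact_force: [0.1, -0.5, -2.1]
opening: 0.0037
time_s: 9.88
ee_pos: [0.5098, -0.2331, 0.0797]
eef_rot: [-0.578, 0.815, -0.033, 0.023]
contact_force: [-0.9, 0.4, -3.3]
opening: 0.004
time_s: 10.13
ee_pos: [0.5101, -0.2331, 0.0742]
eef_rot: [-0.578, 0.815, -0.033, 0.023]
contact_force: [-0.6, 0.3, -2.4]
opening: 0.0041
time_s: 10.3
ee_pos: [0.5103, -0.2332, 0.0726]
eef_rot: [-0.578, 0.815, -0.034, 0.023]
contact_force: [0.5, -0.5, -1.8]
opening: 0.0037
```

```bash

python3 -m jog '[{"travel":[0,0,-2],"angular":[0,0,0],"jaw":0},{"travel":[0,0,-2],"angular":[0,0,0],"jaw":0},{"travel":[0,0,0],"angular":[0,0,0],"jaw":0}]'
python3 -m jog '[{"travel":[0,0,-2],"angular":[0,0,0],"jaw":0},{"travel":[0,0,-1],"angular":[0,0,0],"jaw":0},{"travel":[0,0,0],"angular":[0,0,0],"jaw":0}]'
python3 -m jog '[{"travel":[0,0,-2],"angular":[0,0,0],"jaw":0},{"travel":[0,0,0],"angular":[0,0,0],"jaw":0}]'
python3 -m jog '[{"travel":[0,0,-2],"angular":[0,0,0],"jaw":0},{"travel":[0,0,0],"angular":[0,0,0],"jaw":0}]'
```

```text
time_s: 10.55
ee_pos: [0.5101, -0.2332, 0.0684]
eef_rot: [-0.578, 0.815, -0.033, 0.023]
contact_force: [-0.5, 0.5, -1.0]
opening: 0.0043
time_s: 10.8
ee_pos: [0.5103, -0.2332, 0.0655]
eef_rot: [-0.578, 0.815, -0.033, 0.023]
contact_force: [0.2, 1.0, -1.6]
opening: 0.004
time_s: 10.97
ee_pos: [0.5103, -0.2332, 0.0635]
eef_rot: [-0.578, 0.815, -0.034, 0.023]
contact_force: [0.7, 0.7, -2.1]
opening: 0.0041
time_s: 11.13
ee_pos: [0.5103, -0.2332, 0.0615]
eef_rot: [-0.578, 0.815, -0.034, 0.023]
contact_force: [0.8, 0.2, -1.3]
opening: 0.0041
```

```bash

for i in 1; do
python3 -m jog '[{"travel":[0,0,-1],"angular":[0,0,0],"jaw":0},{"travel":[0,0,0],"angular":[0,0,0],"jaw":0}]' | grep -E "ee_pos|contact"
python3 -m jog '[{"travel":[0,0,-1],"angular":[0,0,0],"jaw":0},{"travel":[0,0,0],"angular":[0,0,0],"jaw":0}]'| grep -E "ee_pos|contact"
python3 -m jog '[{"travel":[0,0,-1],"angular":[0,0,0],"jaw":0},{"travel":[0,0,0],"angular":[0,0,0],"jaw":0}]'| grep -E "ee_pos|contact"
done
```

```text
ee_pos: [0.5103, -0.2332, 0.0606]
contact_force: [-1.0, -0.3, -1.7]
ee_pos: [0.5103, -0.2332, 0.0596]
contact_force: [0.1, 0.0, -1.1]
ee_pos: [0.5104, -0.2332, 0.0589]
contact_force: [-0.6, 0.7, 0.7]
```

```bash

python3 -m jog '[{"travel":[0,0,-1],"angular":[0,0,0],"jaw":0},{"travel":[0,0,0],"angular":[0,0,0],"jaw":0}]'
python3 -m jog '[{"travel":[0,0,0],"angular":[0,0,0],"jaw":7},{"travel":[0,0,0],"angular":[0,0,0],"jaw":14},{"travel":[0,0,0],"angular":[0,0,0],"jaw":25},{"travel":[0,0,0],"angular":[0,0,0],"jaw":40},{"travel":[0,0,0],"angular":[0,0,0],"jaw":40}]'
python3 -m jog '[{"travel":[0,0,0],"angular":[0,0,0],"jaw":40},{"travel":[0,0,0],"angular":[0,0,0],"jaw":40},{"travel":[0,0,0],"angular":[0,0,0],"jaw":40}]'
python3 -m jog '[{"travel":[0,0,10],"angular":[0,0,0],"jaw":40},{"travel":[0,0,30],"angular":[0,0,0],"jaw":40},{"travel":[0,0,35],"angular":[0,0,0],"jaw":40},{"travel":[0,0,35],"angular":[0,0,0],"jaw":40},{"travel":[0,0,10],"angular":[1.6,4.4,0],"jaw":40}]'
python3 -m jog '[{"travel":[-15,-35,0],"angular":[0,0,0],"jaw":70},{"travel":[-15,-35,0],"angular":[0,0,0],"jaw":70},{"travel":[-5,-20,0],"angular":[0,0,0],"jaw":70},{"travel":[0,0,0],"angular":[0,0,0],"jaw":70},{"travel":[0,0,0],"angular":[0,0,0],"jaw":70}]'
python3 - <<'E'
from ov import *
s=state();print(s['ee_pos'],s['contact_force'])
ims=[]
for n in('scene','side','wrist'): cv2.imwrite(f'pics/j_{n}.png',snapshot(n))
for n,o in(('scene',np.array([165,210])),('side',np.array([235,210]))):
    im=cv2.imread(f'pics/j_{n}.png');c=get_calibration(n)
    z=cv2.resize(im[o[1]:o[1]+120,o[0]:o[0]+100],None,fx=4,fy=4)
    ims.append(z)
cv2.imwrite('pics/j.png',np.hstack(ims))
E
```

```text
time_s: 11.8
ee_pos: [0.5105, -0.2332, 0.0588]
eef_rot: [-0.578, 0.815, -0.034, 0.023]
contact_force: [-5.0, 1.9, 11.6]
opening: 0.0037
time_s: 12.22
ee_pos: [0.5105, -0.2332, 0.0576]
eef_rot: [-0.578, 0.815, -0.034, 0.023]
contact_force: [-0.2, 0.1, -0.0]
opening: 0.027
time_s: 12.47
ee_pos: [0.5104, -0.2332, 0.0577]
eef_rot: [-0.578, 0.815, -0.034, 0.023]
contact_force: [-0.6, 0.1, 0.7]
opening: 0.035
time_s: 12.88
ee_pos: [0.5106, -0.2334, 0.1856]
eef_rot: [-0.579, 0.816, -0.004, 0.003]
contact_force: [1.1, -0.5, -0.3]
opening: 0.035
time_s: 13.3
ee_pos: [0.4748, -0.3242, 0.1783]
eef_rot: [-0.577, 0.817, -0.0, 0.0]
contact_force: [1.3, 0.1, 0.1]
opening: 0.0598
[ 0.47483653 -0.32421229  0.17830498] [1.33732051 0.07142401 0.094615  ]
```

View pics/j.png

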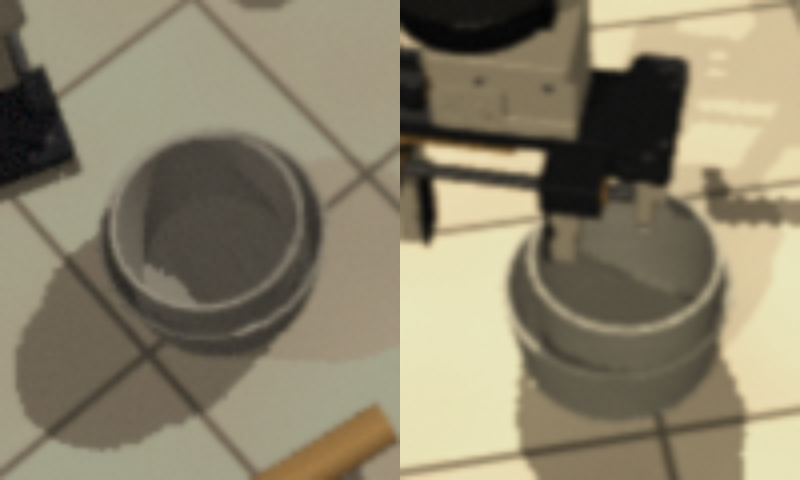

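```bash
cat > fit.py <<'E'
from ov import *
from scipy.optimize import least_squares
cs,cd=get_calibration('scene'),get_calibration('side')
t=np.linspace(0,2*np.pi,360)
def ext(c,x,y,z,r):
    p=proj(c,np.stack([x+r*np.cos(t),y+r*np.sin(t),0*t+z],1)); return np.array([p[:,0].min(),p[:,0].max(),p[:,1].max()])
def fit(m1,m2,r,z):
    for a,b in((1,1),(1,0),(0,1)):
        f=lambda v:np.r_[a*(ext(cs,*v[:2],z,r)-m1),b*(ext(cd,*v[:2],z,r)-m2)]
        s=least_squares(f,[.6,-.1]);print(s.x.round(4),f(s.x).round(1))
E
python3 - <<'E'
from fit import *
A=lambda l,r,b,o:np.array([l/4+o[0],r/4+o[0],b/4+o[1]])
fit(A(107,305,312,(165,210)),A(528-400,722-400,335,(235,210)),.059,.091)
fit(A(103,322,355-11,(165,210)),A(507-400,728-400,382,(235,210)),.072,.06)
E
```

```text
[ 0.5622 -0.2537] [-0.1 -0.9 -0.1  0.1  0.5 -1.1]
[ 0.5633 -0.2529] [ 0.4 -0.4  0.   0.   0.  -0. ]
[ 0.561  -0.2565] [-0.  -0.   0.  -0.2  0.2 -0. ]
[ 0.5588 -0.2502] [-2.2  1.  -0.4 -1.1  2.  -1.2]
[ 0.5604 -0.2497] [-1.6  1.6 -0.1 -0.   0.  -0. ]
[ 0.5572 -0.2529] [-0.  -0.  -0.  -1.6  1.6 -0.2]
```

```bash

python3 -m jog '[{"travel":[26,-8,-10],"angular":[0,0,0],"jaw":70},{"travel":[26,-8,-10],"angular":[0,0,0],"jaw":70},{"travel":[0,0,-30],"angular":[0,0,0],"jaw":70},{"travel":[0,0,-30],"angular":[0,0,0],"jaw":70},{"travel":[0,0,0],"angular":[0,0,0],"jaw":70}]'
```

```text
time_s: 13.87
ee_pos: [0.5244, -0.3365, 0.0917]
eef_rot: [-0.578, 0.816, 0.004, -0.002]
contact_force: [-1.9, 1.3, -0.8]
opening: 0.061
```

```bash

python3 -m jog '[{"travel":[4,-1,-25],"angular":[0,0,0],"jaw":70},{"travel":[0,0,-25],"angular":[0,0,0],"jaw":70},{"travel":[0,0,-10],"angular":[0,0,0],"jaw":70},{"travel":[0,0,0],"angular":[0,0,0],"jaw":70},{"travel":[0,0,0],"angular":[0,0,0],"jaw":70}]'
python3 - <<'E'
from h import *
s=state();t=s['ee_pos'];print(t,t[:2]@[.943,-.334],t[:2]@[.334,.943],R.from_quat(s['eef_rot']).as_matrix().round(3))
E
```

```text
time_s: 14.28
ee_pos: [0.5318, -0.3401, 0.0389]
eef_rot: [-0.579, 0.816, -0.0, -0.0]
contact_force: [-0.1, 0.0, 0.2]
opening: 0.0617
[ 0.53184275 -0.34010884  0.0389492 ] 0.6151240649097272 -0.14308716142315303 [[-0.331 -0.944  0.   ]
 [-0.944  0.331 -0.001]
 [ 0.    -0.    -1.   ]]
```

```bash

python3 -m jog '[{"travel":[-3,1,-9],"angular":[0,0,0],"jaw":70},{"travel":[2,6,0],"angular":[0,0,0],"jaw":70},{"travel":[2,6,0],"angular":[0,0,0],"jaw":70},{"travel":[2,6,0],"angular":[0,0,0],"jaw":70},{"travel":[2,6,0],"angular":[0,0,0],"jaw":70}]'
python3 -m jog '[{"travel":[2,6,0],"angular":[0,0,0],"jaw":70},{"travel":[2.4,6.5,0],"angular":[0,0,0],"jaw":70},{"travel":[2.4,6.5,0],"angular":[0,0,0],"jaw":70},{"travel":[2.4,6.5,0],"angular":[0,0,0],"jaw":70},{"travel":[2.4,6.5,0],"angular":[0,0,0],"jaw":70}]'
python3 -m jog '[{"travel":[2.7,7.5,0],"angular":[0,0,0],"jaw":70},{"travel":[2.7,7.5,0],"angular":[0,0,0],"jaw":70},{"travel":[2.7,7.5,0],"angular":[0,0,0],"jaw":70},{"travel":[2.7,7.5,0],"angular":[0,0,0],"jaw":70},{"travel":[2.7,7.5,0],"angular":[0,0,0],"jaw":70}]'
python3 - <<'E'
from h import *
s=state();t=s['ee_pos'];print(t,t[:2]@[.943,-.334],t[:2]@[.334,.943])
for n in('scene','side'):
    snapshot(n);c=get_calibration(n)
    for q in('cup_mid','pot'):
        for b in boxes_of(q,n)[:2]:print(n,q,b['conf'],at_z(c,b['position'],.05).round(3))
E
```

```text
time_s: 14.7
ee_pos: [0.5364, -0.3149, 0.0294]
eef_rot: [-0.578, 0.816, -0.0, -0.0]
contact_force: [-3.0, -4.3, 1.1]
opening: 0.0617
time_s: 15.12
ee_pos: [0.5482, -0.2832, 0.0294]
eef_rot: [-0.578, 0.816, -0.0, -0.0]
contact_force: [-1.5, -5.1, 1.5]
opening: 0.0615
time_s: 15.53
ee_pos: [0.5616, -0.2457, 0.0293]
eef_rot: [-0.578, 0.816, -0.0, -0.0]
contact_force: [-2.1, -4.9, 0.9]
opening: 0.0617
[ 0.56160702 -0.24565658  0.02934108] 0.6116447206922941 -0.044077404683429154
scene cup_mid 0.81 [ 0.592 -0.162  0.05 ]
scene pot 0.8 [ 0.64  -0.161  0.05 ]
side cup_mid 0.8 [ 0.573 -0.217  0.05 ]
side pot 0.87 [ 0.569 -0.246  0.05 ]
side pot 0.55 [0.416 0.004 0.05 ]
```

```bash

python3 -m jog '[{"travel":[2.7,7.5,0],"angular":[0,0,0],"jaw":70},{"travel":[2.7,7.5,0],"angular":[0,0,0],"jaw":70},{"travel":[2.7,7.5,0],"angular":[0,0,0],"jaw":70},{"travel":[2.7,7.5,0],"angular":[0,0,0],"jaw":70},{"travel":[2.7,7.5,0],"angular":[0,0,0],"jaw":70}]'
python3 -m jog '[{"travel":[2.7,7.5,0],"angular":[0,0,0],"jaw":70},{"travel":[2.7,7.5,0],"angular":[0,0,0],"jaw":70},{"travel":[2.7,7.5,0],"angular":[0,0,0],"jaw":70},{"travel":[2.7,7.5,0],"angular":[0,0,0],"jaw":70},{"travel":[2.7,7.5,0],"angular":[0,0,0],"jaw":70}]'
python3 -m jog '[{"travel":[2.7,7.5,0],"angular":[0,0,0],"jaw":70},{"travel":[2.7,7.5,0],"angular":[0,0,0],"jaw":70},{"travel":[2.7,7.5,0],"angular":[0,0,0],"jaw":70},{"travel":[2.7,7.5,0],"angular":[0,0,0],"jaw":70},{"travel":[2.7,7.5,0],"angular":[0,0,0],"jaw":70}]'
python3 -m jog '[{"travel":[2.7,7.5,0],"angular":[0,0,0],"jaw":70},{"travel":[2.7,7.5,0],"angular":[0,0,0],"jaw":70},{"travel":[2,6,0],"angular":[0,0,0],"jaw":70},{"travel":[1,3,0],"angular":[0,0,0],"jaw":70},{"travel":[0,0,0],"angular":[0,0,0],"jaw":70}]'
python3 - <<'E'
from ov import *
s=state();t=s['ee_pos'];p,d=t[:2]@[.943,-.334],t[:2]@[.334,.943];print(t,p,d)
x,y=np.linalg.solve([[.943,-.334],[.334,.943]],[p,d+.0745]);print('pot by contact',x,y)
ims=[]
for n,o in(('scene',np.array([265,170])),('side',np.array([260,140]))):
    im=snapshot(n);cv2.imwrite(f'pics/k_{n}.png',im);c=get_calibration(n)
    z=cv2.resize(im[o[1]:o[1]+120,o[0]:o[0]+100],None,fx=4,fy=4,interpolation=cv2.INTER_CUBIC)
    draw(z,c,circ(x,y,.091,.059),(0,255,0),o,4);draw(z,c,circ(x,y,.06,.072),(0,0,255),o,4)
    draw(z,c,circ(.6565,.0265,.14,.007),(255,0,0),o,4)
    ims.append(z)
cv2.imwrite('pics/k.png',np.hstack(ims))
E
```

```text
time_s: 16.25
ee_pos: [0.575, -0.2077, 0.0287]
eef_rot: [-0.578, 0.816, 0.0, -0.0]
contact_force: [-1.5, -3.6, 0.3]
opening: 0.0614
time_s: 16.67
ee_pos: [0.5886, -0.1699, 0.0287]
eef_rot: [-0.578, 0.816, 0.0, -0.0]
contact_force: [-1.2, -5.5, 0.2]
opening: 0.0612
time_s: 17.08
ee_pos: [0.6021, -0.1324, 0.0287]
eef_rot: [-0.578, 0.816, 0.0, -0.0]
contact_force: [-1.3, -4.4, 0.5]
opening: 0.0609
time_s: 17.5
ee_pos: [0.6108, -0.1082, 0.0287]
eef_rot: [-0.578, 0.816, 0.0, 0.0]
contact_force: [-1.0, 0.1, -0.2]
opening: 0.0613
[ 0.61082219 -0.10818529  0.02873876] 0.6121392106436716 0.10199587896706098
pot by contact 0.6356851726479991 -0.037988301906013475
```

View pics/k.png

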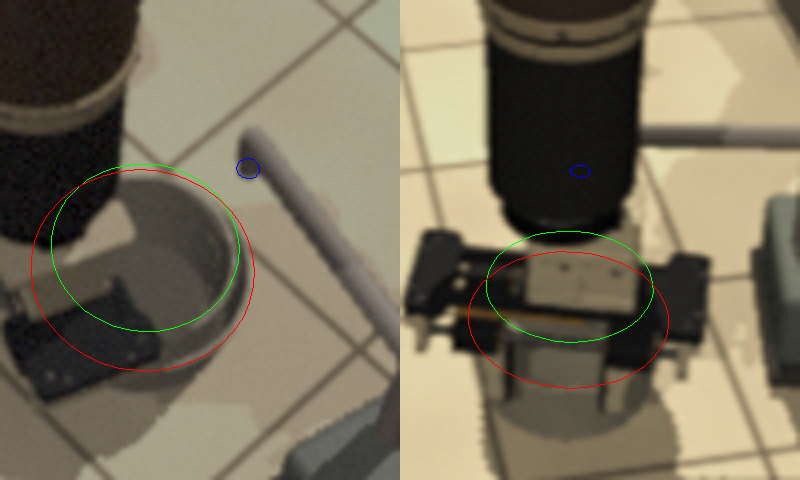

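The pair is cradled and following, about 65 mm short. All 12 views are used, so from here I check numerically. I'll push most of the rest, back off, and fit the rim in both cameras.

```bash

python3 -m jog '[{"travel":[2,5.5,0],"angular":[0,0,0],"jaw":70},{"travel":[2.7,7.5,0],"angular":[0,0,0],"jaw":70},{"travel":[2.7,7.5,0],"angular":[0,0,0],"jaw":70},{"travel":[2.7,7.5,0],"angular":[0,0,0],"jaw":70},{"travel":[2.7,7.5,0],"angular":[0,0,0],"jaw":70}]'
python3 -m jog '[{"travel":[2.7,7.5,0],"angular":[0,0,0],"jaw":70},{"travel":[2,5,0],"angular":[0,0,0],"jaw":70},{"travel":[0.7,2,0],"angular":[0,0,0],"jaw":70},{"travel":[0,0,0],"angular":[0,0,0],"jaw":70},{"travel":[0,0,0],"angular":[0,0,0],"jaw":70}]'
python3 -m jog '[{"travel":[-5,-15,0],"angular":[0,0,0],"jaw":70},{"travel":[-12,-34,0],"angular":[0,0,0],"jaw":70},{"travel":[-12,-34,0],"angular":[0,0,0],"jaw":70},{"travel":[-12,-34,0],"angular":[0,0,0],"jaw":70},{"travel":[-12,-34,0],"angular":[0,0,0],"jaw":70}]'
python3 -m jog '[{"travel":[-12,-34,0],"angular":[0,0,0],"jaw":70},{"travel":[-20,-20,0],"angular":[0,0,0],"jaw":70},{"travel":[0,0,0],"angular":[0,0,0],"jaw":70},{"travel":[0,0,0],"angular":[0,0,0],"jaw":70}]'
cat > rim.py <<'E'
from ov import *
from scipy.ndimage import map_coordinates as mc
def rim(ims,x0,y0,z=.091,r=.0573,w=.03):
    # pale thin rim ring: mean brightness on ring minus brightness inside/outside it
    best=[]
    for n,im in ims.items():
        c=get_calibration(n);g=cv2.GaussianBlur(im,(0,0),.7).astype(float).mean(2);S=[]
        X=np.arange(x0-w,x0+w,.001);Y=np.arange(y0-w,y0+w,.001)
        G=cv2.Sobel(g,cv2.CV_64F,1,0),cv2.Sobel(g,cv2.CV_64F,0,1)
        for x in X:
            for y in Y:
                P=[proj(c,circ(x,y,z,q)).T[::-1] for q in(r-.008,r,r+.008)]
                v=[mc(g,p,order=1) for p in P]
                S.append(np.clip(v[1]-v[0],-30,30).mean())
        S=np.array(S).reshape(len(X),len(Y));best.append(S/S.std());i=np.unravel_index(S.argmax(),S.shape);print(n,X[i[0]].round(3),Y[i[1]].round(3),S.max().round(1))
    S=sum(best);i=np.unravel_index(S.argmax(),S.shape);print('both',X[i[0]].round(3),Y[i[1]].round(3));return X[i[0]],Y[i[1]]
E
python3 - <<'E'
from rim import *
s=state();t=s['ee_pos'];print(t)
print('check on nested picture, expect .562 -.254');rim({n:cv2.imread(f'pics/j_{n}.png') for n in('scene','side')},.56,-.25)
ims={n:snapshot(n) for n in('scene','side')}
for n in ims: cv2.imwrite(f'pics/l_{n}.png',ims[n])
rim(ims,.65,.01)
E
```

```text
time_s: 18.02
ee_pos: [0.623, -0.0735, 0.0287]
eef_rot: [-0.578, 0.816, 0.0, -0.0]
contact_force: [-1.4, -5.5, 0.0]
opening: 0.0614
time_s: 18.43
ee_pos: [0.6289, -0.0585, 0.0287]
eef_rot: [-0.578, 0.816, 0.0, 0.0]
contact_force: [-0.3, -0.3, -0.1]
opening: 0.0616
time_s: 18.85
ee_pos: [0.5752, -0.2116, 0.029]
eef_rot: [-0.578, 0.816, -0.0, 0.001]
contact_force: [0.9, 0.1, 0.3]
opening: 0.0613
time_s: 19.18
ee_pos: [0.5426, -0.2658, 0.029]
eef_rot: [-0.577, 0.817, -0.0, 0.0]
contact_force: [0.3, 1.2, 0.4]
opening: 0.0616
[ 0.54262829 -0.26584437  0.02898542]
check on nested picture, expect .562 -.254
scene 0.56 -0.251 24.6
side 0.559 -0.255 21.7
both 0.559 -0.251
scene 0.655 0.008 23.7
side 0.659 -0.015 9.7
both 0.656 0.008
```

```bash

python3 -m jog '[{"travel":[20,20,0],"angular":[0,0,0],"jaw":70},{"travel":[12,34,0],"angular":[0,0,0],"jaw":70},{"travel":[12,34,0],"angular":[0,0,0],"jaw":70},{"travel":[12,34,0],"angular":[0,0,0],"jaw":70},{"travel":[12,34,0],"angular":[0,0,0],"jaw":70}]'
python3 -m jog '[{"travel":[7,20,0],"angular":[0,0,0],"jaw":70},{"travel":[3,9,0],"angular":[0,0,0],"jaw":70},{"travel":[2.5,7,0],"angular":[0,0,0],"jaw":70},{"travel":[2.5,7,0],"angular":[0,0,0],"jaw":70},{"travel":[2.5,7,0],"angular":[0,0,0],"jaw":70}]'
python3 -m jog '[{"travel":[2.5,7,0],"angular":[0,0,0],"jaw":70},{"travel":[1.5,4,0],"angular":[0,0,0],"jaw":70},{"travel":[0.5,2,0],"angular":[0,0,0],"jaw":70},{"travel":[0,0,0],"angular":[0,0,0],"jaw":70},{"travel":[0,0,0],"angular":[0,0,0],"jaw":70}]'
python3 -c "
from h import *
t=state()['ee_pos'];print(t,t[:2]@[.943,-.334],t[:2]@[.334,.943])"
```

```text
time_s: 19.7
ee_pos: [0.6127, -0.1054, 0.0289]
eef_rot: [-0.579, 0.816, -0.0, 0.0]
contact_force: [-0.2, -0.2, 0.9]
opening: 0.0613
time_s: 20.12
ee_pos: [0.629, -0.058, 0.0287]
eef_rot: [-0.578, 0.816, 0.0, -0.0]
contact_force: [-1.2, -4.7, 0.4]
opening: 0.0615
time_s: 20.53
ee_pos: [0.6333, -0.0455, 0.0287]
eef_rot: [-0.578, 0.816, 0.0, -0.0]
contact_force: [-0.6, -1.8, -0.1]
opening: 0.0613
[ 0.63330833 -0.04554373  0.02865877] 0.6124213590351705 0.16857723942729347
```

```bash

python3 -m jog '[{"travel":[-5,-15,0],"angular":[0,0,0],"jaw":70},{"travel":[-12,-34,0],"angular":[0,0,0],"jaw":70},{"travel":[-12,-34,0],"angular":[0,0,0],"jaw":70},{"travel":[-12,-34,0],"angular":[0,0,0],"jaw":70},{"travel":[-12,-34,0],"angular":[0,0,0],"jaw":70}]'
python3 -m jog '[{"travel":[-12,-34,0],"angular":[0,0,0],"jaw":70},{"travel":[-25,-25,0],"angular":[0,0,0],"jaw":70},{"travel":[0,0,0],"angular":[0,0,0],"jaw":70},{"travel":[0,0,0],"angular":[0,0,0],"jaw":70}]'
python3 - <<'E'
from rim import *
ims={n:snapshot(n) for n in('scene','side')}
for n in ims: cv2.imwrite(f'pics/m_{n}.png',ims[n])
rim(ims,.657,.022)
rim(ims,.657,.022,z=.06,r=.070)
for n in ims:
    # where the rim region differs from the first picture (object only, arm away)
    c=get_calibration(n);d=cv2.absdiff(ims[n],cv2.imread(f'pics/{n}0.png')).max(2)
    for b in boxes_of('cup_mid',n)[:1]+boxes_of('pot',n)[:1]: print(n,b['conf'],at_z(c,b['position'],.06).round(3))
    m=(d>18).astype(np.uint8);h,w=m.shape
    # foot/rim outline overlap score of the predicted pair silhouette
    for x,y in((.657,.024),(.657,.012),(.657,.036),(.645,.024),(.669,.024)):
        k=np.zeros_like(m);cv2.fillConvexPoly(k,cv2.convexHull(np.vstack([proj(c,circ(x,y,z,r)) for z,r in((0,.062),(.06,.072),(.091,.059))]).astype(np.int32)),1)
        ring=cv2.dilate(k,np.ones((5,5)))-k
        print(n,(x,y),'in',(m[k>0].mean()).round(3),'ring',m[ring>0].mean().round(3))
E
```

```text
time_s: 20.95
ee_pos: [0.5802, -0.1977, 0.029]
eef_rot: [-0.578, 0.816, -0.0, 0.001]
contact_force: [1.1, -1.0, 0.1]
opening: 0.0613
time_s: 21.28
ee_pos: [0.5423, -0.2571, 0.029]
eef_rot: [-0.577, 0.817, -0.0, 0.0]
contact_force: [0.0, -0.9, 0.3]
opening: 0.0616
scene 0.66 0.021 21.9
side 0.672 0.005 10.7
both 0.661 0.021
scene 0.656 0.024 21.3
side 0.676 0.028 11.3
both 0.657 0.023
scene 0.94 [0.655 0.011 0.06 ]
scene 0.76 [ 0.685 -0.035  0.06 ]
scene (0.657, 0.024) in 0.836 ring 0.705
scene (0.657, 0.012) in 0.877 ring 0.716
scene (0.657, 0.036) in 0.801 ring 0.716
scene (0.645, 0.024) in 0.861 ring 0.878
scene (0.669, 0.024) in 0.788 ring 0.559
side 0.6 [0.684 0.012 0.06 ]
side 0.62 [ 0.678 -0.053  0.06 ]
side (0.657, 0.024) in 0.992 ring 0.796
side (0.657, 0.012) in 0.99 ring 0.76
side (0.657, 0.036) in 0.986 ring 0.879
side (0.645, 0.024) in 0.999 ring 0.959
side (0.669, 0.024) in 0.926 ring 0.76
```

The arm probably blocks the side camera, so I'll clear it and repeat the check.

```bash

python3 -m jog '[{"travel":[-24,0,25],"angular":[0,0,0],"jaw":70},{"travel":[-24,0,30],"angular":[0,0,0],"jaw":70},{"travel":[-24,0,30],"angular":[0,0,0],"jaw":70},{"travel":[-30,0,15],"angular":[0,0,0],"jaw":70},{"travel":[-30,0,0],"angular":[0,0,0],"jaw":70}]'
python3 -m jog '[{"travel":[-20,0,0],"angular":[0,0,0],"jaw":70},{"travel":[0,0,0],"angular":[0,0,0],"jaw":70},{"travel":[0,0,0],"angular":[0,0,0],"jaw":70}]'
python3 - <<'E'
from rim import *
ims={n:snapshot(n) for n in('scene','side')}
for n in ims: cv2.imwrite(f'pics/n_{n}.png',ims[n])
rim(ims,.657,.022)
rim(ims,.657,.022,z=.06,r=.070)
E
```

```text
time_s: 22.0
ee_pos: [0.4134, -0.2553, 0.1323]
eef_rot: [-0.579, 0.815, -0.003, 0.002]
contact_force: [0.1, -0.5, -0.7]
opening: 0.0613
time_s: 22.25
ee_pos: [0.3916, -0.2548, 0.1295]
eef_rot: [-0.578, 0.816, -0.001, 0.001]
contact_force: [0.1, 0.3, 0.3]
opening: 0.0614
scene 0.661 0.021 23.1
side 0.662 0.019 28.7
both 0.661 0.021
scene 0.668 0.005 19.4
side 0.661 0.04 17.6
both 0.656 0.024
```

```bash
python3 -c "
from h import *
print(finish_job(),state()['time_s'])"
```

```text
the job is handed in; nothing more can be done
the job is handed in; nothing more can be done
```

The smaller pot is nested in the larger one, and I slid the pair under the spout and handed the job in at about 22.5 s. `finish_job` gives no verdict.

- **Grasp:** The first grasp closed above the rim without touching the cup. The real fingertips sit about 25 mm higher than the reported TCP implies. Going 25 mm deeper gave a firm grip (3.8–4.1 mm opening on a 3.5 mm wall).
- **Nesting:** The cup touched the larger pot's floor at the expected height, with a brief force of about 12 N, and was released there. The picture showed it standing nested, about 0.29 m from its place under the spout.
- **Slide:** I pushed the larger pot with the open fingers cradling it, at about 5 N, then moved the arm well clear.

| Last checks | x (m) | y (m) | Source |
|---|---|---|---|
| Spout tip | 0.6565 | 0.0265 | first pictures, the two cameras 2–6 mm apart |
| Cup rim | 0.661 | 0.021 | both cameras agree to 2 mm |
| Larger pot | 0.659 | 0.025 | finger contact |

By these numbers the cup is about 7 mm off the tip (limit 22) and the pot about 3 mm (limit 18). The two are about 4 mm apart (limit 12).

- **Checks that disagreed:** The rim fit on the larger pot differed between the cameras, though the joint fit gave (0.656, 0.024). The side camera's earlier fits were also off, probably because the arm blocked its view.
- **Not checked:** My 12 picture views were used up before the final position, so the last checks are numerical only. I did not measure the plane, mallet and jar again; no planned path touched them.

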